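Slide the cover plate over the marked combustion chamber

TASK

Push the green cover plate along the cylinder head's flat face until it completely covers the chamber marked with the yellow ring, centred side to side on it, with its edge flat up against both of that chamber's dowel pins. Only push it along the face, never lift or tip it, leave the spring, the spark plug and the tappet where they are, and move clear at the end.

Things in the scene. Friction and masses are not known exactly. Their poses are not given: they have to be found in the camera images.
- head: fixed aluminium cylinder head, flat bright face (the deck) up: 240 mm (own x) by 460 mm (own y) by 110 mm high. Origin: centre of its underside, on the bench; deck 110 mm above. Own x points roughly away from the robot. Two round chambers, 80 mm across, 16 mm deep, open in the deck at own x = +10, y = +80 and -80 mm, each with two dowel pins on its far side
- ringed: the chamber to cover, either of the head's two: yellow painted ring, 95 mm across, flat round its mouth, bright steel valves inside. Origin: chamber centre at deck level; axes parallel to the head's. Its two dark steel dowel pins, 12 mm in diameter, stand 10 mm out of the deck at own x = +61, y = +35 and -35 mm; their near sides are at x = +55 mm. Fixed
- plain: the other chamber, no ring, dark valve openings, with two pins placed alike; not to be covered. Origin: its centre at deck level; axes parallel to the head's. Fixed
- plate: loose square cover plate of deep green acrylic, 110 by 110 by 10 mm, about 160 g, blue strips along its edges and a small black dot on top; lies flat on the deck, between the chambers and nearer the robot, turned up to 0.3 rad from the head's axes; slides easily. Origin: centre of its underside; own z up, x and y parallel to its edges
- spring_center (a point): bystander: steel valve spring, 30 mm in diameter, 45 mm tall, standing on the deck near one end of the head; this point is its centre, 22.5 mm above the deck
- spark_plug_center (a point): bystander: spark plug with white insulator, 76 mm long, 19 mm thick, lying on the deck near the other end; this point is the middle of its hexagon, 9.5 mm above the deck
- tappet_center (a point): bystander: bright steel tappet, a cylinder 30 mm in diameter and 25 mm tall, standing on the deck near its far edge, half-way between the two chambers; this point is its centre, 12.5 mm above the deck
There are look-alikes about, which are no part of the job. Of the things that look like the plate, the largest one is meant.

How it is judged:
By the outcome, as a careful person would: the job done as asked, in the order asked, and still so for the second after the job is handed in, with the robot touching nothing.
It also fails if it takes over 45 s, if anything falls off the work surface, if the arm or the gripper's body presses on something with over 40 N, if the wrist force passes 120 N, or if a joint passes its speed limit or range.

ROBOT

A 7-joint arm with a two-finger parallel gripper is mounted at the origin on the work surface. World frame = base frame: x ahead of the robot, y to its left, z up, the work surface at z = 0. Lengths are in mm, angles in degrees, forces in N, time in s.
With the tool pointing down it reaches from about 400 to 875 mm from the base axis. Payload 6.5 kg.
Tool frame: the origin (TCP) lies at the very end of the fingers, on their centre line; the grasp point (between the pads) lies 19 mm behind it; z points along the fingers, x is the direction in which the jaws open and shut, and the axes are right-handed (so a half turn about z gives the same grasp; the last joint's range is limited). The gripper opens to 85 mm and grips with 20 to 120 N. Pads are 22 mm wide; open, the fingers measure 114 mm over their backs; the gripper's body (76 mm by 85 mm) begins 54 mm behind the grasp point. The pads swing forward as they close: fully open they stand 13 mm farther back than shut.
Start: joints at [66.394, 30.733, -0.252, 88.115, 0.149, 61.152, -4.079], TCP at [220.313, -611.517, 231.29] pointing down, gripper open.
Joint ranges: [-154.64, 154.64], [-21.42, 123.67], [-72.66, 72.17], [13.99, 137.28], [-74.86, 254.86], [10.95, 109.41], [-158.01, 158.01]. Speed limits (degrees/s): [136.94, 136.94, 180, 180, 180, 180, 180].

INTERFACE

Orientations are given as a 3x3 rotation matrix whose columns are the frame's x, y, z axes.
In Python, from rig import arm, optics, close_job gives the robot as it stands.
- The arm moves only by the tool step_arm, never from a script. Its argument "commands" is a list of rows, each a list of 4 numbers: the shift along the tool's x, y, z in cm, then the turn about the tool's z in rad. In form: [[tx, ty, tz, spin], ...]. A call has exactly 8 rows; each row is the pose to reach, as a shift and turn from the pose commanded when the call began, along the tool's axes at that moment; what a row does not reach only later rows make up. A row lasts 1/12 s, in which the tool goes at most 41.7 mm and 7.16 degrees, less where a joint would pass 70% of its speed; a pose out of reach is approached as far as the arm can. A call with a gripper value outside its range is refused whole. "hand" is the closure, from -1 (fully open) to 1 (shut), set as the call begins (left out, the last holds). The fingers move at their own pace and stop on an object; the grip force is fixed at half the most. Time passes only in rows, so rows that repeat a pose let the fingers close, or fill a call up. It gives the time, the measured TCP pose, the force and the opening at its end, in the units of the state.
- arm.get_state(): the state, without advancing time (a new reading comes with each control period).
- optics.capture(name): name is "side" or "top"; returns a dict with "pixels" (480x640x3 uint8, red, green, blue), "fx", "fy", "cx", "cy" (pixels), "R" (3x3) and "t" (3): a world point X has camera coordinates R X + t. Camera axes: x right, y down, z forward; pixel columns grow to the right and rows downward; lengths in mm; the calibration is good to about 2 mm. A picture is of the moment at which its call begins. There is no depth.
- close_job(): hands the job in, once; it reports no verdict.
The state is a dict: "t": time; "qpos": joint angles; "joint_vel": joint speeds; "tau": joint torques, N m; "ee_pos": TCP position; "tcp_rot": TCP orientation; "ft_force": force on the tool from outside, world axes, zero at the start; "moment": the same for the moment, N m; "opening": opening from 0.0 (shut) to 1.0 (fully open).
Only numpy, scipy, OpenCV 4.12 (cv2) and the standard library are available. Lean on these libraries where they do the work, as an engineer would, in place of code of your own. Each camera call takes 0.05 s, during which the arm holds its last target.

## Working session

There is one attempt and no reset: what is moved stays moved. The work goes in short steps, Python scripts to look and compute and a tool call to move; the robot and the scene stay as the last step left them, time stands still between calls to the robot, and variables do not carry over. Pictures are saved under pics/ and viewed, and the job is handed in when it is done.

Besides the shell and the picture viewer there is one more tool, called after "Call:" as a command line: name --pt "numbers of a row" for each row, then --argument value for the rest. step_arm: Moves the arm, as the interface text tells. Its arguments: {"type":"object","properties":{"commands":{"type":"array","items":{"type":"array","items":{"type":"number"}}},"hand":{"type":"number"}},"required":["commands"]}

```bash
ls; mkdir -p pics; python3 - <<'E'
from rig import arm, optics
import cv2,pickle
print(arm.get_state())
d={}
for n in("side","top"):
    c=optics.capture(n); d[n]=c
    cv2.imwrite(f"pics/{n}0.png",c["pixels"][:,:,::-1])
    print(n,{k:c[k] for k in c if k!="pixels"})
pickle.dump(d,open("c0.pkl","wb"))
E
```

```text
pics
{'t': 0.0, 'qpos': array([66.39431084, 30.78002832, -0.25341565, 88.17073431,  0.14985032,
       61.1521548 , -4.07739802]), 'joint_vel': array([ 0.0586388 , -0.02484794, -0.00258193,  0.09604186,  0.03751214,
        0.10446337,  0.05926686]), 'tau': array([ 5.41851364e-05, -5.83401418e+01,  1.04900088e+00, -2.59103626e+01,
        1.23418137e-02,  9.49698966e-03, -1.58114852e-05]), 'ee_pos': array([ 220.06771939, -610.9341794 ,  230.38437662]), 'tcp_rot': array([[ 3.39041770e-01, -9.40771023e-01, -7.48301704e-04],
       [-9.40769629e-01, -3.39042561e-01,  1.62686021e-03],
       [-1.78420907e-03,  1.52405953e-04, -9.99998397e-01]]), 'ft_force': array([ 0.76608218, -0.1009996 ,  0.37172646]), 'moment': array([ 0.08973761,  0.01679232, -0.04257056]), 'opening': 1.0010853259687282}
side {'fx': 467.70524685959424, 'fy': 467.70524685959424, 'cx': 320.2737492265793, 'cy': 246.65835928712954, 'R': array([[ 0.87228383, -0.48889235,  0.0102563 ],
       [-0.23360985, -0.43505018, -0.86957333],
       [ 0.42958975,  0.75611878, -0.49369731]]), 't': array([-453.76545386,  241.29143086,  591.50512601])}
top {'fx': 549.7374934506327, 'fy': 549.7374934506327, 'cx': 321.2412790940929, 'cy': 242.32104427393602, 'R': array([[ 0.02092527, -0.9997658 ,  0.0055215 ],
       [-0.99748835, -0.02125077, -0.06756779],
       [ 0.0676693 , -0.00409376, -0.99769941]]), 't': array([   6.22296592,  529.64491645, 1195.43441509])}
```

View pics/top0.png

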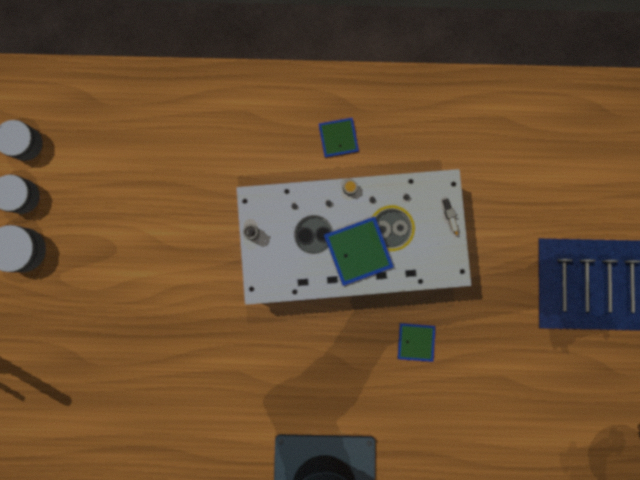

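View pics/side0.png

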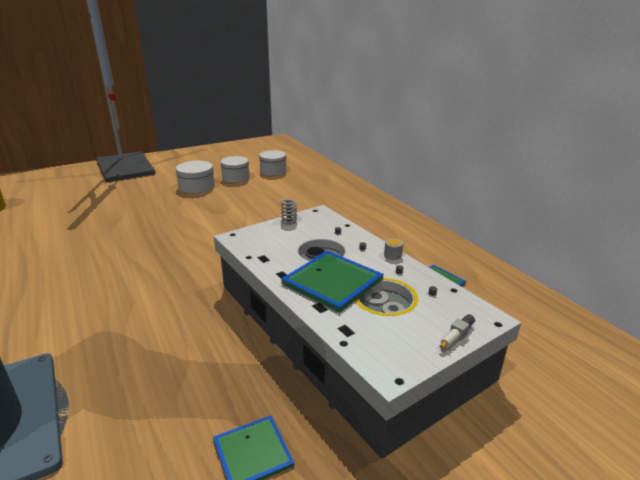

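The views show three green squares with blue edges in the top camera: the large one on the deck at (360,250), and small ones on the bench at (339,137) and (416,342). By the description I choose the large one on the deck. The ringed chamber is at (393,228), the plain one at (313,234), the tappet at (350,187), the spring at (255,233) and the plug at (451,215).

```bash
cat > h.py <<'E'
import numpy as np, cv2
def ray(c,uv,z):
    uv=np.atleast_2d(np.asarray(uv,float)); R=c["R"];t=c["t"]
    d=np.c_[(uv[:,0]-c["cx"])/c["fx"],(uv[:,1]-c["cy"])/c["fy"],np.ones(len(uv))]@R
    o=-R.T@t; s=(z-o[2])/d[:,2]; return (o+d*s[:,None])[:,:2]
def big(m):
    cs,_=cv2.findContours(m,cv2.RETR_EXTERNAL,cv2.CHAIN_APPROX_NONE); return max(cs,key=cv2.contourArea)
def plate(c, near=None):
    hsv=cv2.cvtColor(c["pixels"],cv2.COLOR_RGB2HSV)
    m=cv2.inRange(hsv,(40,90,20),(135,255,255))
    m[:, 530:]=0
    return hsv,m
def platepose(c,z=120):
    hsv,m=plate(c)
    g=cv2.inRange(hsv,(40,90,20),(85,255,255)); g[:,530:]=0
    g=big(g); mm=np.zeros_like(m); cv2.drawContours(mm,[g],-1,255,-1)
    P=ray(c,g[:,0,:],z).astype(np.float32)
    r=cv2.minAreaRect(P); return r
E
python3 - <<'E'
import pickle
from h import *
d=pickle.load(open("c0.pkl","rb"))
for n in d:
    c=d[n]; hsv,m=plate(c)
    cs,_=cv2.findContours(m,cv2.RETR_EXTERNAL,cv2.CHAIN_APPROX_NONE)
    for k in cs:
        if cv2.contourArea(k)>200:
            r=cv2.minAreaRect(ray(c,k[:,0,:],120).astype(np.float32)); print(n,cv2.boundingRect(k),r)
    print("green",platepose(c))
    y=cv2.inRange(hsv,(20,130,80),(35,255,255)); 
    y[:150]=0
    if n=="top": y[:,:360]=0;y[:,430:]=0;y[260:]=0
    else: y[:270]=0;y[330:]=0;y[:,:350]=0;y[:,425:]=0
    pts=cv2.findNonZero(y)[:,0,:]; P=ray(c,pts,110)
    # circle fit
    A=np.c_[2*P,np.ones(len(P))]; s=np.linalg.lstsq(A,(P**2).sum(1),rcond=None)[0]
    print("ring",len(P),s[:2],np.sqrt(s[2]+s[0]**2+s[1]**2))
c=d["top"];im=c["pixels"][:,:,::-1]
cv2.imwrite("pics/crop0.png",cv2.resize(im[160:310,230:480],None,fx=3.2,fy=3.2,interpolation=cv2.INTER_CUBIC))
c=d["side"];im=c["pixels"][:,:,::-1]
cv2.imwrite("pics/crop1.png",cv2.resize(im[190:450,210:530],None,fx=2.3,fy=2.3,interpolation=cv2.INTER_CUBIC))
E
```

```text
side (213, 416, 81, 64) ((287.2010192871094, -282.19085693359375), (63.56005096435547, 60.61814880371094), 87.05062103271484)
side (281, 250, 102, 62) ((503.4750061035156, -61.876365661621094), (120.48566436767578, 120.50509643554688), 20.621198654174805)
green ((287.69110107421875, -280.44195556640625), (51.937679290771484, 52.01094436645508), 86.8976821899414)
ring 318 [ 555.93578896 -126.19527393] 44.36255588272803
top (398, 324, 37, 37) ((326.7891845703125, -176.12774658203125), (69.98633575439453, 69.70026397705078), 87.04080963134766)
top (323, 217, 71, 68) ((506.8124694824219, -56.3885498046875), (112.87580871582031, 115.8250732421875), 19.560325622558594)
top (319, 118, 39, 39) ((739.2750244140625, -12.596385955810547), (70.42460632324219, 69.61840057373047), 12.02049446105957)
green ((507.6148681640625, -57.462703704833984), (92.86663055419922, 92.7612075805664), 21.326040267944336)
ring 209 [ 556.09295118 -125.13897497] 43.961598771159146
```

View pics/crop0.png

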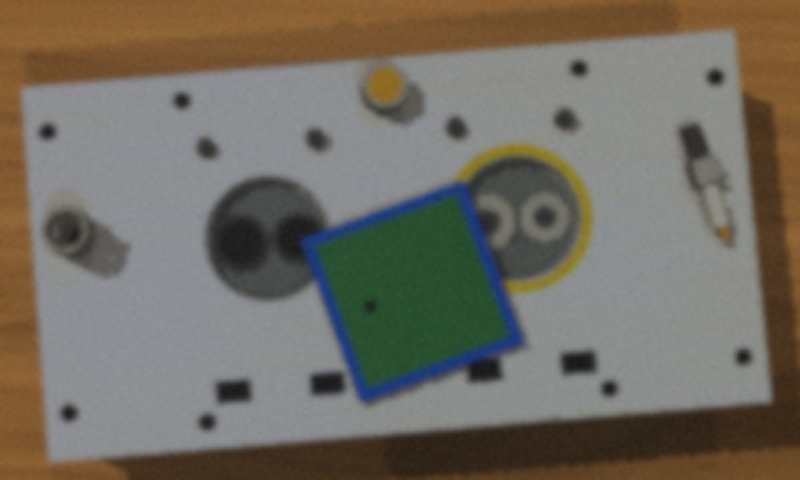

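View pics/crop1.png

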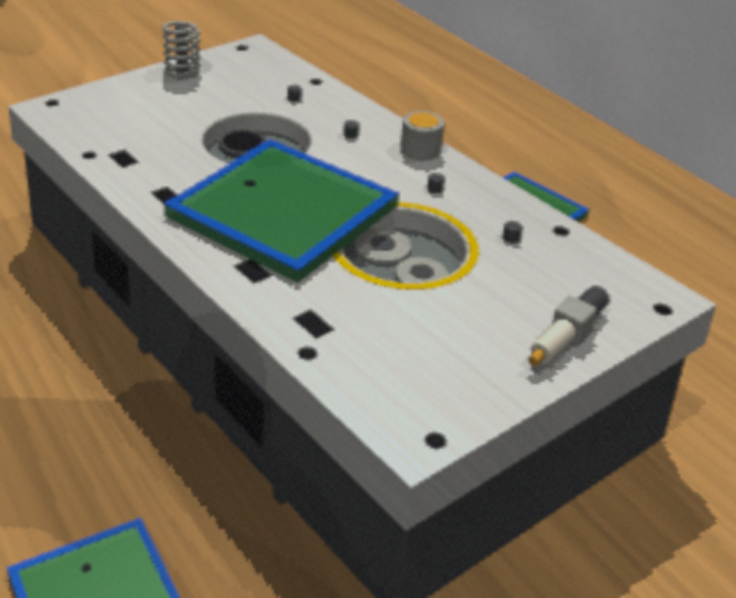

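```bash
cat >> h.py <<'E'
def deck(c):
    hsv=cv2.cvtColor(c["pixels"],cv2.COLOR_RGB2HSV)
    m=cv2.inRange(hsv,(0,0,110),(180,60,255)); m[:150]=0; m[320:]=0; m[:,:200]=0; m[:,500:]=0
    k=big(m); return cv2.minAreaRect(ray(c,cv2.convexHull(k)[:,0,:],110).astype(np.float32))
E
python3 - <<'E'
import pickle
from h import *
d=pickle.load(open("c0.pkl","rb")); c=d["top"]
r=deck(c); print(r); print(cv2.boxPoints(r))
p=lambda u,v:(u/3.2+230,v/3.2+160)
print("pins plain,ring (z120)",ray(c,[p(206,147),p(317,138),p(456,126),p(565,118)],120))
print("tappet",ray(c,[p(386,86)],135),"spring",ray(c,[p(67,230)],150),"plug",ray(c,[p(704,170)],120))
print("plain",ray(c,[p(267,238)],110))
E
```

```text
((538.44677734375, -46.32685852050781), (240.7069091796875, 460.48638916015625), 5.977818965911865)
[[ 394.76944  170.13031]
 [ 442.7261  -287.85208]
 [ 682.12415 -262.78403]
 [ 634.1675   195.19836]]
pins plain,ring (z120) [[ 595.30223412   73.8848    ]
 [ 602.57745347    3.61123311]
 [ 612.1692529   -84.52085337]
 [ 618.79954277 -153.75266169]]
tappet [[634.2709557 -38.768336 ]] spring [[538.08350504 156.66261604]] plug [[ 587.45679319 -242.37311576]]
plain [[539.06093757  34.04598284]]
```

```bash
cat >> h.py <<'E'
HC=np.array([538.4,-46.3]); TH=5.98
ex=np.array([np.cos(np.radians(TH)),np.sin(np.radians(TH))]); ey=np.array([-ex[1],ex[0]])
def h2w(x,y): return HC+x*ex+y*ey
def w2h(p): p=np.asarray(p)[...,:2]-HC; return np.array([p@ex,p@ey])
def go(s,xy,z,ang=None):
    "cm in tool axes, spin rad"
    R=s["tcp_rot"]; a=np.degrees(np.arctan2(R[1,0],R[0,0]))
    d=R.T@(np.array([xy[0],xy[1],z])-s["ee_pos"])/10
    sp=0 if ang is None else -np.radians((ang-a+180)%360-180)
    print("row",d.round(2),round(sp,3),"| ang",round(a,2),"head",w2h(s["ee_pos"]).round(1),"z",round(s["ee_pos"][2],1),"open",round(s["opening"],2))
E
python3 - <<'E'
from h import *
from rig import arm
go(arm.get_state(),(475.3,25),200,21.3)
E
```

```text
row [-51.18 -45.57   3.12] -1.597 | ang -70.19 head [-375.4 -528.5] z 230.5 open 1.0
```

Call:
step_arm --pt "-2 -2 0 -0.06" --pt "-5 -4.5 0.5 -0.15" --pt "-8 -7 1 -0.25" --pt "-11 -9.5 1 -0.35" --pt "-14 -12 1 -0.45" --pt "-17 -15 1 -0.55" --pt "-20 -17.5 1 -0.65" --pt "-23 -20 1 -0.75" --hand -0.3

```text
t: 0.77
ee_pos: [330.8, -325.2, 221.1]
tcp_rot: [[0.892, -0.453, -0.0], [-0.453, -0.892, 0.0], [-0.0, 0.0, -1.0]]
ft_force: [0.9, 0.6, 1.3]
opening: 0.65
```

```bash
python3 - <<'E'
from h import *
from rig import arm
go(arm.get_state(),(475.3,25),200,21.3)
E
```

```text
row [ -2.96 -37.77   2.11] -0.841 | ang -26.91 head [-235.6 -255.7] z 221.1 open 0.65
```

Call:
step_arm --pt "-0.3 -4 0.3 -0.1" --pt "-0.6 -8 0.6 -0.2" --pt "-1 -12 1 -0.3" --pt "-1.3 -16 1.3 -0.4" --pt "-1.6 -20 1.5 -0.5" --pt "-2 -24 1.8 -0.6" --pt "-2.3 -28 2 -0.7" --pt "-2.6 -32 2.1 -0.8"

```text
t: 1.43
ee_pos: [453.7, -29.1, 200.0]
tcp_rot: [[0.946, 0.324, -0.001], [0.324, -0.946, -0.0], [-0.001, 0.0, -1.0]]
ft_force: [0.9, -0.4, 0.2]
opening: 0.65
```

```bash
python3 - <<'E'
from h import *
from rig import arm
go(arm.get_state(),(475.3,25),160,21.3)
E
```

```text
row [ 3.8  -4.42  4.  ] -0.042 | ang 18.89 head [-82.5  25.9] z 200.0 open 0.65
```

Call:
step_arm --pt "1.5 -2.5 0 -0.04" --pt "3.8 -4.4 0 -0.04" --pt "3.8 -4.4 0 -0.04" --pt "3.8 -4.4 1 -0.04" --pt "3.8 -4.4 2.5 -0.04" --pt "3.8 -4.4 4 -0.04" --pt "3.8 -4.4 4 -0.04" --pt "3.8 -4.4 4 -0.04"

```text
t: 2.1
ee_pos: [474.4, 21.7, 159.3]
tcp_rot: [[0.935, 0.356, -0.003], [0.356, -0.935, -0.001], [-0.003, -0.001, -1.0]]
ft_force: [1.2, 0.4, 0.7]
opening: 0.653
```

```bash
python3 - <<'E'
from h import *
from rig import arm,optics
go(arm.get_state(),(475.3,25),125,21.3)
for n in("side","top"):
    c=optics.capture(n); im=c["pixels"][:,:,::-1]
    cr=im[150:400,180:500] if n=="side" else im[150:320,220:480]
    f=2.3 if n=="side" else 3
    cv2.imwrite(f"pics/{n}1.png",cv2.resize(cr,None,fx=f,fy=f))
E
```

```text
row [ 0.21 -0.28  3.43] -0.008 | ang 20.83 head [-56.6  74.3] z 159.3 open 0.65
```

View pics/side1.png

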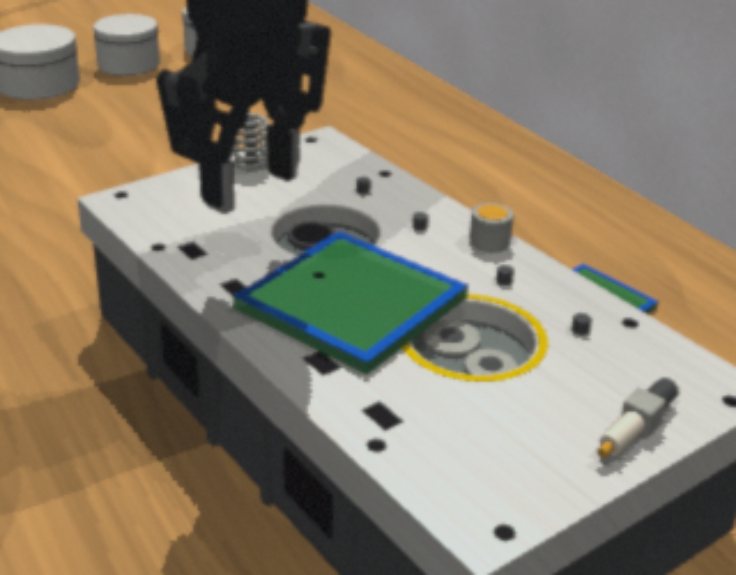

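View pics/top1.png

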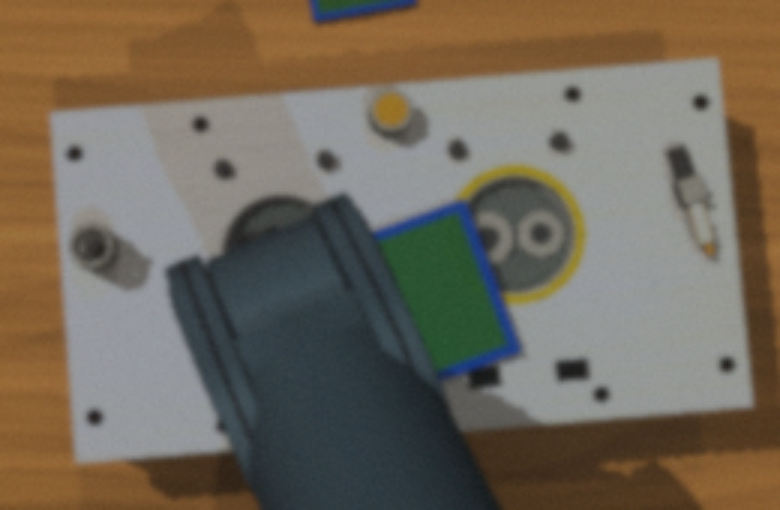

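```bash
python3 - <<'E'
import pickle
from h import *
c=pickle.load(open("c0.pkl","rb"))["side"]
for s in(-1,1):
  for z in(159,163,167):
    X=np.array([474.4+s*34*.935,21.7+s*34*.356,z]); q=c["R"]@X+c["t"]
    u=c["fx"]*q[0]/q[2]+c["cx"];v=c["fy"]*q[1]/q[2]+c["cy"]; print(s,z,((u-180)*2.3).round(),((v-150)*2.3).round())
E
```

```text
-1 159 216.0 215.0
-1 163 215.0 210.0
-1 167 215.0 205.0
1 159 284.0 180.0
1 163 284.0 175.0
1 167 284.0 170.0
```

Call:
step_arm --pt "0.2 -0.3 1 -0.01" --pt "0.2 -0.3 2 -0.01" --pt "0.2 -0.3 3 -0.01" --pt "0.2 -0.3 3.7 -0.01" --pt "0.2 -0.3 4.1 -0.01" --pt "0.2 -0.3 4.1 -0.01" --pt "0.2 -0.3 4.1 -0.01" --pt "0.2 -0.3 4.1 -0.01"

```text
t: 2.87
ee_pos: [476.7, 26.6, 119.5]
tcp_rot: [[0.93, 0.366, 0.0], [0.366, -0.93, 0.0], [0.0, 0.0, -1.0]]
ft_force: [0.6, -0.6, 1.1]
opening: 0.651
```

```bash
python3 - <<'E'
from h import *
from rig import arm,optics
go(arm.get_state(),(475.3,25),114,21.3)
c=optics.capture("side"); im=c["pixels"][:,:,::-1]
cv2.imwrite("pics/side2.png",cv2.resize(im[200:320,220:400],None,fx=4,fy=4))
E
```

```text
row [-0.19  0.09  0.55] 0.003 | ang 21.49 head [-53.7  78.9] z 119.5 open 0.65
```

View pics/side2.png

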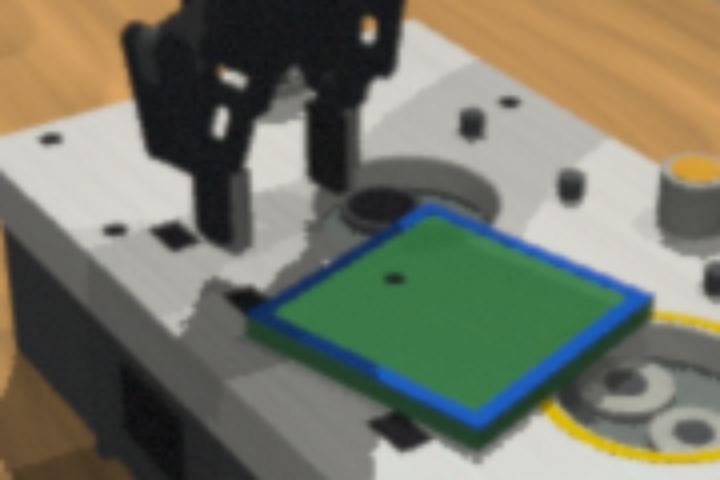

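The fingers stand clear of the plate, with their tips about 5 mm behind the nominal TCP. I lower them slowly.

Call:
step_arm --pt "0 0 0.2 0" --pt "0 0 0.4 0" --pt "0 0 0.6 0" --pt "0 0 0.7 0" --pt "0 0 0.8 0" --pt "0 0 0.8 0" --pt "0 0 0.8 0" --pt "0 0 0.8 0"

```text
t: 3.58
ee_pos: [476.5, 26.5, 111.3]
tcp_rot: [[0.93, 0.366, 0.0], [0.366, -0.93, 0.0], [0.0, 0.0, -1.0]]
ft_force: [-0.3, -0.3, 0.1]
opening: 0.647
```

```bash
python3 - <<'E'
from h import *
from rig import arm,optics
s=arm.get_state();go(s,(475.3,25),110,21.3);print(s["ft_force"])
c=optics.capture("side"); im=c["pixels"][:,:,::-1]
cv2.imwrite("pics/side3.png",cv2.resize(im[200:320,220:400],None,fx=4,fy=4))
E
```

```text
row [-0.17  0.09  0.13] 0.003 | ang 21.49 head [-53.9  78.9] z 111.3 open 0.65
[-0.31923249 -0.27373851  0.1360077 ]
```

View pics/side3.png

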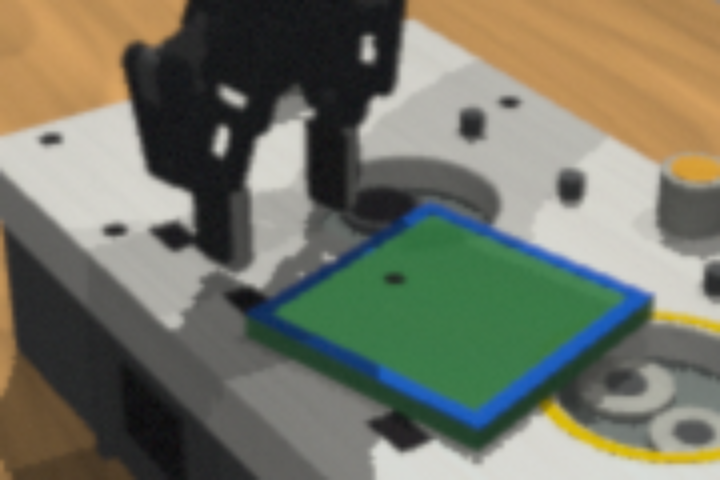

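```bash
python3 - <<'E'
from h import *
from rig import arm
s=arm.get_state()
for x,y,a in((-46,40,14),(-40,20,6),(-38,0,6)): go(s,h2w(x,y),109.3,a)
E
```

```text
row [-0.27  3.95  0.2 ] 0.131 | ang 21.49 head [-53.9  78.8] z 111.3 open 0.65
row [-0.23  6.04  0.2 ] 0.27 | ang 21.49 head [-53.9  78.8] z 111.3 open 0.65
row [-0.57  8.02  0.2 ] 0.27 | ang 21.49 head [-53.9  78.8] z 111.3 open 0.65
```

Call:
step_arm --pt "0 0.3 0.2 0" --pt "0 0.6 0.2 0" --pt "0 0.9 0.2 0" --pt "0 1.2 0.2 0" --pt "0 1.5 0.2 0" --pt "0 1.8 0.2 0" --pt "0 2.1 0.2 0" --pt "0 2.4 0.2 0"

```text
t: 4.3
ee_pos: [485.4, 3.8, 109.3]
tcp_rot: [[0.931, 0.366, -0.0], [0.366, -0.931, 0.0], [0.0, -0.0, -1.0]]
ft_force: [-0.6, -0.4, 0.8]
opening: 0.654
```

Call:
step_arm --pt "0 0.3 0 0.0" --pt "0 0.7 0 0.04" --pt "0 1.1 0 0.08" --pt "0 1.5 0 0.12" --pt "0 1.9 0 0.16" --pt "0 2.3 0 0.2" --pt "-0.1 2.7 0 0.24" --pt "-0.1 3.1 0 0.27"

```text
t: 4.97
ee_pos: [495.7, -25.3, 109.3]
tcp_rot: [[0.995, 0.102, -0.0], [0.102, -0.995, 0.0], [0.0, -0.0, -1.0]]
ft_force: [0.7, 1.5, -0.1]
opening: 0.649
```

```bash
cat > look.py <<'E'
import sys
from h import *
from rig import arm,optics
k=sys.argv[1]
s=arm.get_state();go(s,h2w(-40,0),109.3,6);print(s["ft_force"].round(1))
for n in("side","top"):
    c=optics.capture(n); im=c["pixels"][:,:,::-1]
    hsv,m=plate(c)
    best=None
    cs,_=cv2.findContours(m,cv2.RETR_EXTERNAL,cv2.CHAIN_APPROX_NONE)
    for q in cs:
        b=cv2.boundingRect(q); cc=(b[0]+b[2]/2,b[1]+b[3]/2)
        r=cv2.minAreaRect(ray(c,q[:,0,:],120).astype(np.float32))
        h=w2h(r[0])
        if cv2.contourArea(q)>800 and abs(h[0])<100: print(n,"plate head",h.round(1),"size",np.round(r[1],1),"ang",round(r[2],1))
    cr=im[180:400,200:500] if n=="side" else im[160:310,230:480]
    cv2.imwrite(f"pics/{n}{k}.png",cv2.resize(cr,None,fx=2.6,fy=2.6))
E
python3 look.py 4
```

```text
row [ 0.03  2.54 -0.  ] -0.002 | ang 5.88 head [-40.3  25.4] z 109.3 open 0.65
[ 0.7  1.5 -0.1]
side plate head [-42.8 -46.6] size [117.9 119.7] ang 9.9
```

View pics/side4.png

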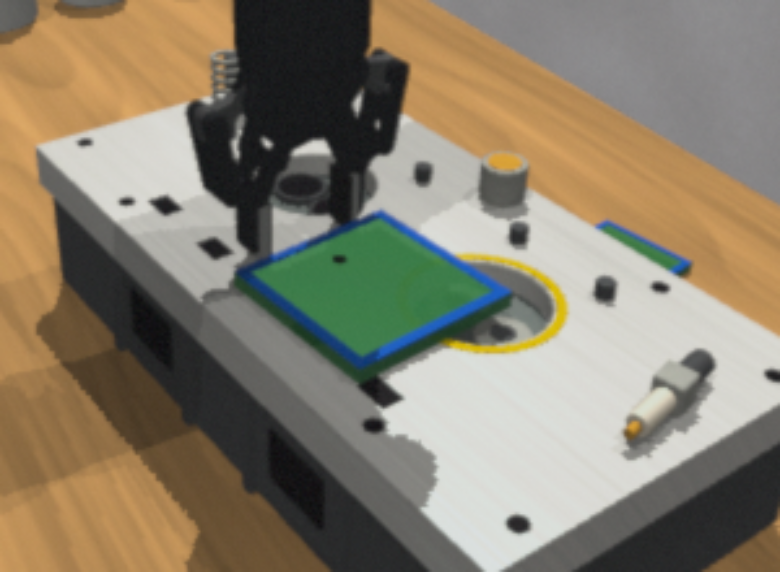

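View pics/top4.png

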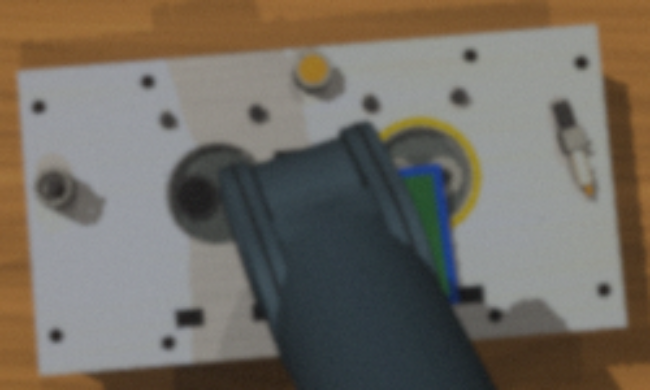

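Call:
step_arm --pt "0 0.4 0 0" --pt "0 0.8 0 0" --pt "0 1.2 0 0" --pt "0 1.6 0 0" --pt "0 2.0 0 0" --pt "0 2.4 0 0" --pt "0 2.8 0 0" --pt "0 3.2 0 0"

```text
t: 5.73
ee_pos: [499.0, -57.3, 109.3]
tcp_rot: [[0.994, 0.105, -0.0], [0.105, -0.994, 0.0], [-0.0, -0.0, -1.0]]
ft_force: [0.3, 2.3, 1.0]
opening: 0.651
```

Call:
step_arm --pt "0 0.1 0 0" --pt "0 0.2 0 0" --pt "0 0.3 0 0" --pt "0 0.3 0 0" --pt "0 0.0 0 0" --pt "0 -0.8 0 0" --pt "0 -2.0 0 0" --pt "0 -3.5 0 0"

```text
t: 6.4
ee_pos: [495.2, -21.4, 109.2]
tcp_rot: [[0.995, 0.104, -0.0], [0.104, -0.995, -0.0], [-0.0, 0.0, -1.0]]
ft_force: [-0.3, -0.7, -0.3]
opening: 0.653
```

```bash
python3 look.py 5
```

```text
row [ 0.04  2.92 -0.01] -0.001 | ang 5.96 head [-40.4  29.2] z 109.2 open 0.65
[-0.3 -0.7 -0.3]
side plate head [-44.8 -79. ] size [117.5 117.5] ang 6.4
top plate head [-41.5 -89.6] size [111.6  80.5] ang 6.0
```

View pics/side5.png

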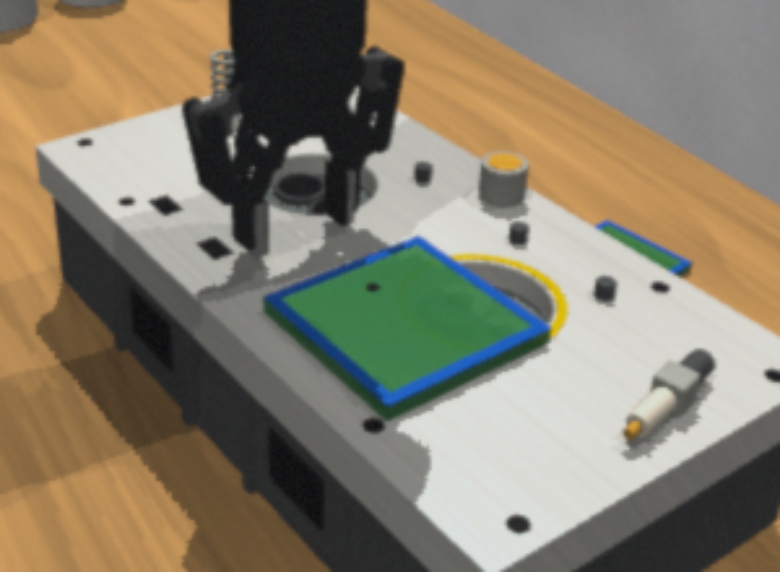

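View pics/top5.png

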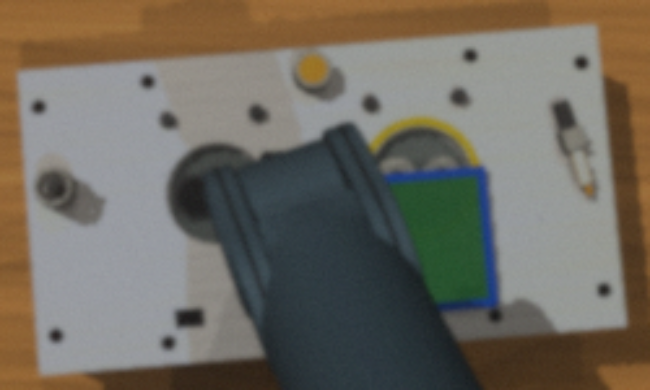

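Call:
step_arm --pt "0 1.2 0 0" --pt "0 2.4 0 0" --pt "0 3.3 0 0" --pt "0 3.8 0 0" --pt "0 4.1 0 0" --pt "0 4.3 0 0" --pt "0 4.4 0 0" --pt "0 4.45 0 0"

```text
t: 7.17
ee_pos: [499.9, -66.1, 109.2]
tcp_rot: [[0.994, 0.105, -0.0], [0.105, -0.994, 0.0], [-0.0, -0.0, -1.0]]
ft_force: [-0.4, 0.5, -1.9]
opening: 0.653
```

Call:
step_arm --pt "0 0 0 0" --pt "0 0 0 0" --pt "0 -0.5 0 0" --pt "0 -2 0 0" --pt "0 -4 -1 0" --pt "0 -7 -3 0" --pt "0 -10 -6 0" --pt "0 -14 -9 0"

```text
t: 7.83
ee_pos: [485.6, 66.8, 194.9]
tcp_rot: [[0.995, 0.104, -0.0], [0.104, -0.995, -0.0], [-0.0, 0.0, -1.0]]
ft_force: [2.1, 0.4, 0.2]
opening: 0.648
```

```bash
python3 look.py 6
```

```text
row [ 0.08 11.79  8.57] -0.0 | ang 5.98 head [-40.7 118. ] z 194.9 open 0.65
[2.1 0.4 0.2]
side plate head [-44.6 -85.5] size [117.6 116.7] ang 5.9
top plate head [-41.6 -81. ] size [111.9 110.1] ang 6.1
```

View pics/top6.png

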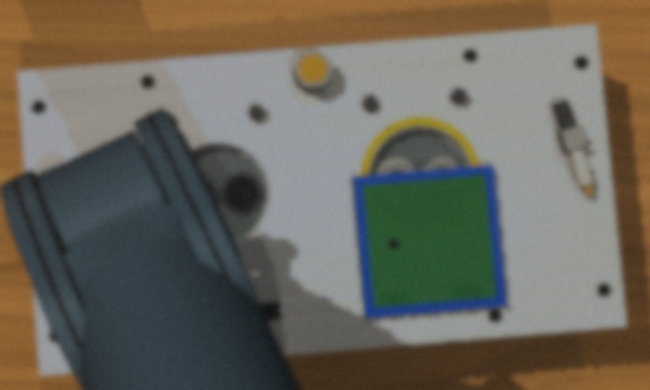

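The plate is now square to the head, and its y is about -81 against a target of -80. Next I push from the near side.

```bash
python3 - <<'E'
from h import *
from rig import arm
s=arm.get_state();go(s,h2w(-132,-80.5),195,96);print(s["qpos"].round(0))
E
```

```text
row [-9.62 20.37  0.16] -1.562 | ang 6.52 head [-37.7 124. ] z 198.1 open 0.65
[ 12.  21. -32. 112.  14.  50. -20.]
```

Call:
step_arm --pt "-1 2.5 0 -0.1" --pt "-2 5 0 -0.2" --pt "-3 7.5 0 -0.3" --pt "-4 10 0 -0.4" --pt "-5.5 12.5 0 -0.5" --pt "-7 15 0 -0.6" --pt "-8.5 17.5 0 -0.7" --pt "-9.6 20.3 0 -0.8"

```text
t: 8.6
ee_pos: [410.4, -147.0, 193.5]
tcp_rot: [[0.613, 0.79, -0.001], [0.79, -0.613, -0.0], [-0.001, -0.001, -1.0]]
ft_force: [0.6, 0.7, -0.6]
opening: 0.648
```

Call:
step_arm --pt "0 0 0 -0.1" --pt "0 0 0 -0.2" --pt "0 0 0 -0.3" --pt "0 0 0 -0.4" --pt "0 0 0 -0.5" --pt "0 0 0 -0.6" --pt "0 0 0 -0.7" --pt "0 0 0 -0.76"

```text
t: 9.27
ee_pos: [411.8, -146.2, 193.6]
tcp_rot: [[-0.099, 0.995, -0.0], [0.995, 0.099, -0.0], [-0.0, -0.0, -1.0]]
ft_force: [0.4, -0.0, 0.4]
opening: 0.65
```

```bash
python3 - <<'E'
from h import *
from rig import arm
s=arm.get_state();go(s,h2w(-132,-80.5),109.3,96);print(s["qpos"].round(0))
E
python3 look.py 7
```

```text
row [0.57 0.43 8.43] -0.005 | ang 95.7 head [-136.3  -86.2] z 193.6 open 0.65
[ 53.  19. -46. 119.  18.  49.  93.]
row [8.66 9.59 8.43] 1.566 | ang 95.7 head [-136.3  -86.2] z 193.6 open 0.65
[ 0.4 -0.   0.4]
side plate head [-44.4 -84.7] size [118.1 118.4] ang 6.0
top plate head [-41.7 -81.1] size [110.8 109.9] ang 6.1
```

View pics/side7.png

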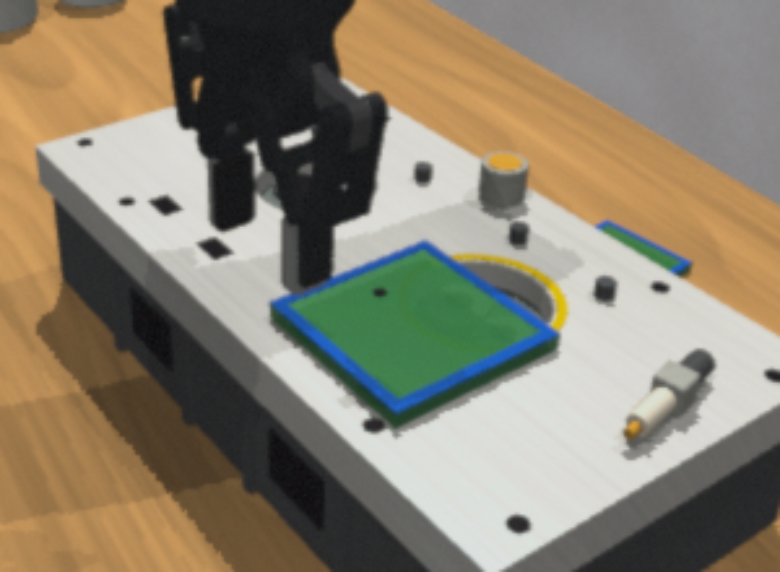

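Call:
step_arm --pt "0.6 0.2 0 0" --pt "0.6 0.2 2 0" --pt "0.6 0.2 4 0" --pt "0.6 0.2 6 0" --pt "0.6 0.2 7.5 0" --pt "0.6 0.2 8.2 0" --pt "0.6 0.2 8.4 0" --pt "0.6 0.2 8.4 0"

```text
t: 10.03
ee_pos: [413.5, -139.7, 109.8]
tcp_rot: [[-0.094, 0.996, -0.0], [0.996, 0.094, 0.0], [0.0, -0.0, -1.0]]
ft_force: [-0.1, -0.0, 0.5]
opening: 0.648
```

```bash
python3 - <<'E'
from h import *
from rig import arm
s=arm.get_state();go(s,h2w(-60,-80.5),109.3,96);print(s["qpos"].round(0),s["ft_force"])
E
python3 look.py 8
```

```text
row [0.01 7.4  0.05] -0.011 | ang 95.39 head [-134.   -79.9] z 109.8 open 0.65
[ 46.  27. -40. 123.  28.  39.  83.] [-0.05164606 -0.01033706  0.51192933]
row [8.08 9.32 0.05] 1.56 | ang 95.39 head [-134.   -79.9] z 109.8 open 0.65
[-0.1 -0.   0.5]
side plate head [-44.8 -85.7] size [118.6 116.2] ang 6.6
top plate head [-42.3 -81.1] size [112.4 110.1] ang 5.8
```

View pics/side8.png

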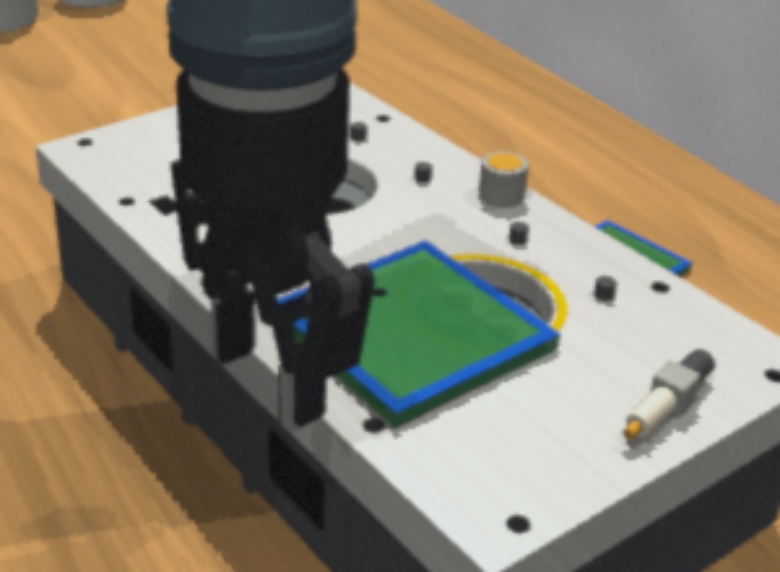

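Call:
step_arm --pt "0 0.8 0 -0.01" --pt "0 1.6 0 -0.01" --pt "0 2.1 0 -0.01" --pt "0 2.5 0 -0.01" --pt "0 2.9 0 -0.01" --pt "0 3.3 0 -0.01" --pt "0 3.7 0 -0.01" --pt "0 4.1 0 -0.01"

```text
t: 10.8
ee_pos: [454.2, -136.2, 109.7]
tcp_rot: [[-0.104, 0.995, -0.001], [0.995, 0.104, 0.0], [0.0, -0.001, -1.0]]
ft_force: [-1.2, -0.3, -0.5]
opening: 0.652
```

Call:
step_arm --pt "0 0.4 0 0" --pt "0 0.8 0 0" --pt "0 1.2 0 0" --pt "0 1.6 0 0" --pt "0 2.0 0 0" --pt "0 2.4 0 0" --pt "0 2.7 0 0" --pt "0 2.9 0 0"

```text
t: 11.47
ee_pos: [483.5, -133.2, 109.8]
tcp_rot: [[-0.104, 0.995, 0.0], [0.995, 0.104, 0.0], [0.0, 0.0, -1.0]]
ft_force: [-1.0, -0.3, 0.3]
opening: 0.652
```

```bash
python3 - <<'E'
from h import *
from rig import arm
s=arm.get_state();go(s,h2w(-54.7,-80.5),109.3,96);print(s["qpos"].round(0),s["ft_force"])
E
python3 look.py 9
```

```text
row [0.02 0.9  0.05] -0.0 | ang 95.98 head [-63.7 -80.7] z 109.8 open 0.65
[ 41.  32. -39. 114.  29.  44.  81.] [-0.98731265 -0.28746012  0.27123499]
row [8.07 2.37 0.05] 1.57 | ang 95.98 head [-63.7 -80.7] z 109.8 open 0.65
[-1.  -0.3  0.3]
side plate head [  12.2 -116.3] size [148.2  79.1] ang 37.3
top plate head [  3.3 -81.2] size [109.5 110.9] ang 6.6
```

View pics/side9.png

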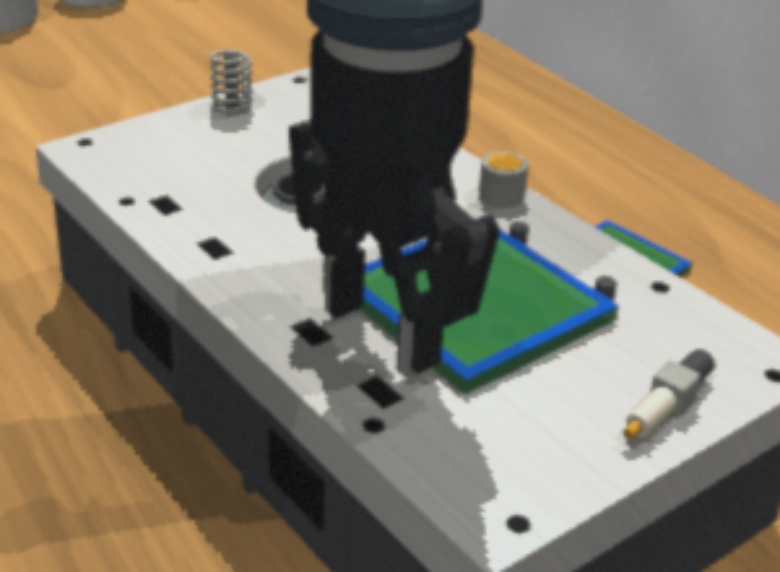

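View pics/top9.png

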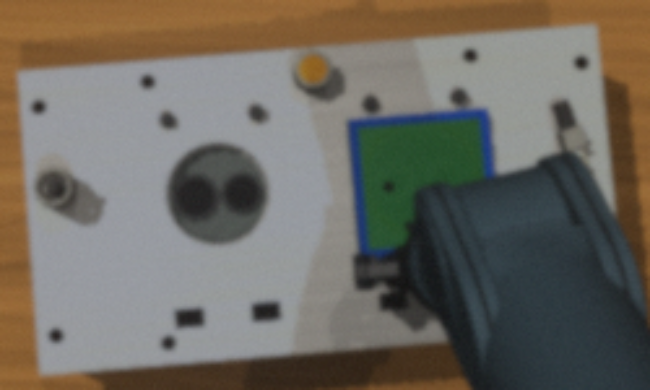

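Call:
step_arm --pt "0 0.2 0 0" --pt "0 0.4 0 0" --pt "0 0.55 0 0" --pt "0 0.65 0 0" --pt "0 0.75 0 0" --pt "0 0.8 0 0" --pt "0 0.8 0 0" --pt "0 0.8 0 0"

```text
t: 12.23
ee_pos: [490.1, -132.5, 109.7]
tcp_rot: [[-0.104, 0.995, -0.002], [0.995, 0.104, -0.0], [-0.0, -0.002, -1.0]]
ft_force: [-4.9, -0.1, 3.7]
opening: 0.645
```

Call:
step_arm --pt "0 0.03 0 0" --pt "0 0.06 0 0" --pt "0 0.09 0 0" --pt "0 0.12 0 0" --pt "0 0.12 0 0" --pt "0 0.12 0 0" --pt "0 0.12 0 0" --pt "0 0.12 0 0"

```text
t: 12.9
ee_pos: [490.1, -132.6, 109.5]
tcp_rot: [[-0.104, 0.995, -0.004], [0.995, 0.104, -0.001], [-0.0, -0.004, -1.0]]
ft_force: [-8.0, 0.2, 6.0]
opening: 0.653
```

The force has risen and the tool has stopped advancing, so the plate is against the pins. I back off and look.

Call:
step_arm --pt "0 0 0 0" --pt "0 -0.5 0 0" --pt "0 -1.5 0 0" --pt "0 -3 0 0" --pt "0 -5 0 0" --pt "0 -7 -1 0" --pt "0 -8 -4 0" --pt "0 -8 -7 0"

```text
t: 13.57
ee_pos: [408.9, -140.5, 179.3]
tcp_rot: [[-0.104, 0.995, -0.004], [0.995, 0.104, 0.001], [0.001, -0.004, -1.0]]
ft_force: [1.5, -0.4, 0.4]
opening: 0.645
```

```bash
cat >> h.py <<'E'
def fine(c):
    hsv=cv2.cvtColor(c["pixels"],cv2.COLOR_RGB2HSV)
    for nm,lo,hi in(("green",(40,90,20),(88,255,255)),("all",(40,90,20),(135,255,255))):
        m=cv2.inRange(hsv,lo,hi); cs,_=cv2.findContours(m,cv2.RETR_EXTERNAL,cv2.CHAIN_APPROX_NONE)
        for q in cs:
            r=cv2.minAreaRect(ray(c,q[:,0,:],120).astype(np.float32)); h=w2h(r[0])
            if cv2.contourArea(q)>800 and abs(h[0])<90 and abs(h[1])<150: print(nm,"head",h.round(1),np.round(r[1],1),round(r[2],1))
E
python3 look.py 10; python3 - <<'E'
from h import *
from rig import optics
for n in("top","side"): 
    c=optics.capture(n);print(n);fine(c)
    if n=="top":cv2.imwrite("pics/topz10.png",cv2.resize(c["pixels"][180:290,340:450,::-1],None,fx=5,fy=5,interpolation=cv2.INTER_CUBIC))
E
```

```text
row [8.02 9.89 6.97] 1.57 | ang 95.95 head [-138.7  -80.2] z 179.3 open 0.65
[ 1.5 -0.4  0.4]
side plate head [  6.  -85.6] size [119.1 116.7] ang 6.2
top plate head [  9.2 -81.2] size [111.3 109.9] ang 6.0
top
green head [  9.4 -80.9] [94.2 93.6] 6.0
all head [  9.2 -81.2] [111.3 109.8] 5.9
side
green head [  9.1 -81.9] [94.6 94.6] 6.0
all head [  5.9 -85.7] [119.4 116.8] 6.2
```

View pics/side10.png

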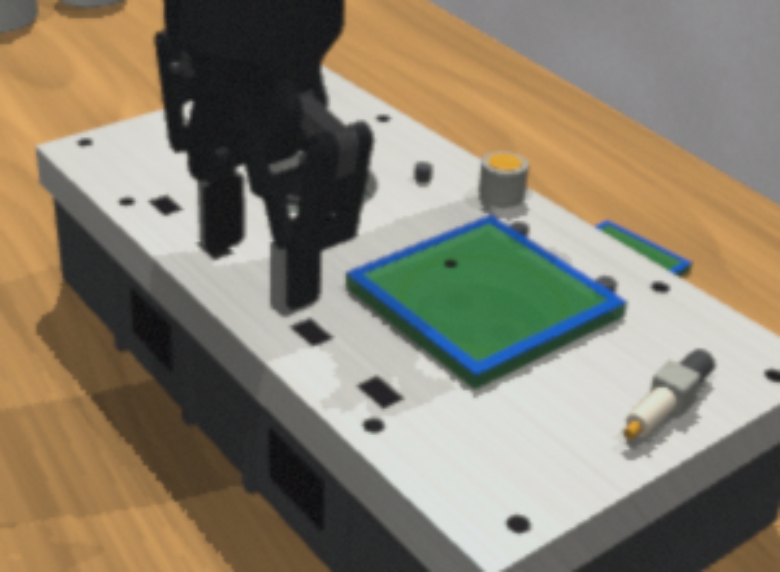

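View pics/topz10.png

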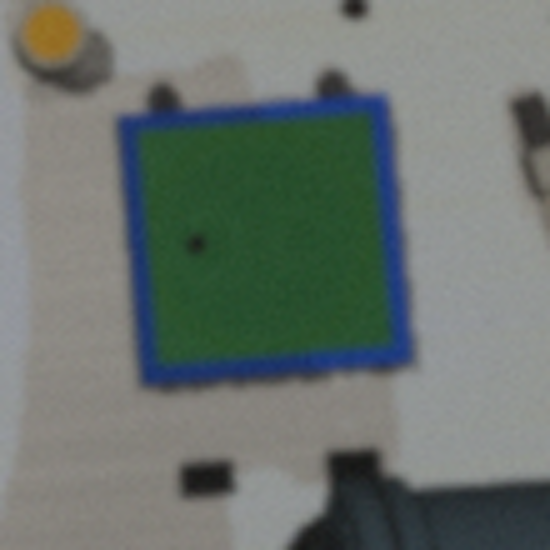

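Both views show the plate flat against both pins. Its centre is within 1 mm of the ring centre side to side, and the ring is fully hidden. I move clear and hand in.

Call:
step_arm --pt "0 0 -2 0" --pt "0 0 -4 0" --pt "0 0 -6 0" --pt "0 0 -8 0" --pt "0 0 -9 0" --pt "0 0 -9 0" --pt "0 0 -9 0" --pt "0 0 -9 0"

```text
t: 14.43
ee_pos: [411.8, -140.5, 268.4]
tcp_rot: [[-0.104, 0.995, -0.002], [0.995, 0.104, 0.001], [0.001, -0.002, -1.0]]
ft_force: [-0.4, 0.3, 0.1]
opening: 0.651
```

```bash
python3 - <<'E'
from h import *
from rig import arm,optics,close_job
for n in("top","side"): print(n);fine(optics.capture(n))
print(arm.get_state()["ee_pos"]); print(close_job())
E
```

```text
top
green head [  9.5 -80.9] [94.  93.7] 5.8
all head [  9.3 -81.2] [111.1 109.9] 6.0
side
green head [  9.1 -81.9] [94.6 94.6] 6.0
all head [  6.  -85.5] [119.5 116.6] 6.0
[ 411.83972184 -140.39447655  268.55092878]
the job is handed in; nothing more can be done
None
```

The cover plate now covers the ringed chamber and rests against both of its dowel pins. I pushed it with the part-open fingers, first sideways from the left, which squared it to the head, then away from the robot until the pins stopped it. I then backed the gripper off, lifted it clear and handed the job in at about 14.5 s.

- **Seating:** at the pins the force rose to about 8 N and the tool stopped advancing. The plate's angle is about 6.0°, against 5.98° for the head. In the last picture I viewed, both pins touch its far edge.
- **Centring:** each camera puts the plate 0.6–0.7 mm to the right of the ring centre. Along the push direction it matches the ring to about 0.1 mm. The ring is completely hidden.
- **Disagreement:** the two cameras differ by about 1 mm from each other in absolute y, which is within their calibration. The side camera's full-outline figure, about 4 mm off, is biased because it includes the plate's side faces, so I relied on the green area instead.
- **Bystanders:** the tappet and spark plug looked unmoved, and the fingers never went near the spring. I judged this by eye and did not re-measure them.

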